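Isolate the test circuit and change over the fuses on test

TASK

Change over the fuses on the test bench. First lift the handle of the knife switch so that it stands open, before any fuse is touched, and leave it open; then take the large and the small fuse that have done their run out of the jaws of their two bases, seat the fresh large and fresh small fuse from the wooden rack in the bases that fit them, and leave the two run fuses lying in the rack. One cradle of the rack is empty to work with: never lay a fuse on the desk, it would roll away.

Things in the scene. Friction and masses are not known exactly. Their poses are not given: they have to be found in the camera images.
- large_run_mid (a point): middle of a large cartridge fuse (27 mm diameter, 80 mm long, about 70 g): 24 mm white porcelain tube with metal end caps 16 mm long, lying level; it rolls. Its length runs along this frame's z axis, either way round. At the start in the jaws of the large base: it has done its run and comes out.
- small_run_mid (a point): middle of a small cartridge fuse (21 mm diameter, 60 mm long, about 70 g): 19 mm white porcelain tube with metal end caps 12 mm long, lying level; it rolls. Its length runs along this frame's y axis, either way round. At the start in the jaws of the small base: it has done its run and comes out.
- large_fresh_mid (a point): middle of a large cartridge fuse (27 mm diameter, 80 mm long, about 70 g): 24 mm white porcelain tube with metal end caps 16 mm long, lying level; it rolls. Its length runs along this frame's z axis, either way round. At the start in a cradle of the wooden rack: the fresh one, for the large base.
- small_fresh_mid (a point): middle of a small cartridge fuse (21 mm diameter, 60 mm long, about 70 g): 19 mm white porcelain tube with metal end caps 12 mm long, lying level; it rolls. Its length runs along this frame's y axis, either way round. At the start in a cradle of the wooden rack: the fresh one, for the small base.
- base_large: fixed large fuse base, black plate 128 x 46 mm on the desk. Origin: centre of its underside; z up. The 27 mm fuse lies along x over the origin, its caps in rigid copper U-jaws at x = +-32 mm (29 mm wide inside, flared mouths catch it 6 mm off-centre, tops 48 mm above the desk). Seated axis: 37.5 mm above the desk. Between the jaws nothing is higher than 8 mm: room for fingers.
- base_small: fixed small fuse base, black plate 108 x 46 mm on the desk. Origin: centre of its underside; z up. The 21 mm fuse lies along x over the origin, its caps in rigid copper U-jaws at x = +-24 mm (23 mm wide inside, flared mouths catch it 6 mm off-centre, tops 45 mm above the desk). Seated axis: 34.5 mm above the desk. Between the jaws nothing is higher than 8 mm: room for fingers.
- cradle_a: one of 3 alike wooden cradles, 64 mm apart on a board: two rails at x = +-27 mm (6 mm thick, tops 34 mm above the desk) with 90 degree V notches 28 mm wide. Origin: on the board under the notch, 6 mm above the desk; z up. A fuse of either size lies along x over the origin, axis 39 (large) or 35 mm (small) above the desk. At the start two hold the fresh fuses, one is empty.
- cradle_b: one of 3 alike wooden cradles, 64 mm apart on a board: two rails at x = +-27 mm (6 mm thick, tops 34 mm above the desk) with 90 degree V notches 28 mm wide. Origin: on the board under the notch, 6 mm above the desk; z up. A fuse of either size lies along x over the origin, axis 39 (large) or 35 mm (small) above the desk. At the start two hold the fresh fuses, one is empty.
- cradle_c: one of 3 alike wooden cradles, 64 mm apart on a board: two rails at x = +-27 mm (6 mm thick, tops 34 mm above the desk) with 90 degree V notches 28 mm wide. Origin: on the board under the notch, 6 mm above the desk; z up. A fuse of either size lies along x over the origin, axis 39 (large) or 35 mm (small) above the desk. At the start two hold the fresh fuses, one is empty.
- switch_handle (a point): middle of the knife switch's handle (55 x 20 x 22 mm, long in x, 20 mm wide in y; free below), at the left. Starts closed: level, towards the robot, 40 mm above the desk. The frame turns with the lever: hinge axis = y, 158 mm along +x and 6 mm along -z from here. Lift it up and over away from the robot, at most 95 degrees; friction (0.14 N m) holds it anywhere.

How it is judged:
By the outcome, as a careful person would: the job done as asked, in the order asked, and still so for the second after the job is handed in, with the robot touching nothing.
It also fails if it takes over 118 s, if anything falls off the work surface, if the arm or the gripper's body presses on something with over 40 N, if the wrist force passes 120 N, or if a joint passes its speed limit or range.

ROBOT

A 6-joint arm with a two-finger parallel gripper is mounted at the origin on a cart in front of the work surface, level with it; the furniture and walls round the work are solid. World frame = base frame: x ahead of the robot, y to its left, z up, the work surface at z = 0. Lengths are in mm, angles in degrees, forces in N, time in s.
With the tool pointing down it reaches from about 325 to 925 mm from the base axis. Payload 3.1 kg.
Tool frame: the origin (TCP) lies at the very end of the fingers, on their centre line; the grasp point (between the pads) lies 19 mm behind it; z points along the fingers, y is the line along which they close (so a half turn about z gives the same grasp; the last joint's range is limited). The gripper opens to 85 mm and grips with 20 to 120 N. Pads are 22 mm wide; open, the fingers measure 114 mm over their backs; the gripper's body (76 mm by 85 mm) begins 54 mm behind the grasp point. The pads swing forward as they close: fully open they stand 13 mm farther back than shut.
Start: joints at [67.311, 12.427, 92.441, -0, 75.132, -6.429], TCP at [174.984, 600.016, 231.3] pointing down, gripper open.
Joint ranges: [-157.48, 157.48], [-44.54, 120.13], [17.64, 146.25], [-64.5, 244.5], [7.68, 150.69], [-147.95, 147.95]. Speed limits (degrees/s): [159.86, 159.86, 180, 180, 180, 180].

INTERFACE

Orientations are given as a 3x3 rotation matrix whose columns are the frame's x, y, z axes.
In Python, from workcell import env gives the robot as it stands. The module is installed in compiled form; this text tells all that it offers.
- The arm moves only by the shell command python3 -m pendant 'ROWS' [OPENING] [FORCE]. ROWS is JSON, a list of rows, each a list of 6 numbers: the shift along the tool's x, y, z in m, then the turn, a rotation vector about the tool's x, y, z in rad. In form: [[tx, ty, tz, wx, wy, wz], ...]. A call has exactly 8 rows; each row shifts and turns the commanded pose from where the row before left it, along the tool's axes as they then stand; what a row does not reach is not made up. A row lasts 1/8 s, in which the tool goes at most 62.5 mm and 10.7 degrees, less where a joint would pass 70% of its speed; a pose out of reach is approached as far as the arm can. A call with a gripper value outside its range is refused whole. OPENING is the opening in per cent of the stroke, from 0 (shut) to 100 (fully open), set as the call begins (- or left out, the last holds). The fingers move at their own pace and stop on an object; FORCE is the grip in N (left out, the last holds). Time passes only in rows, so rows that do not move let the fingers close, or fill a call up. It gives the time, the measured TCP pose, the force, the opening and the grip force at its end, in the units of the state.
- env.get_state(): the state, without advancing time (a new reading comes with each control period).
- env.read_camera(name): name is "scene" or "top" or "wrist"; returns (picture, depth): 384x512x3 uint8, red, green, blue; 384x512 float32, mm along the optical axis (not along the pixel's ray), 0 where there is no reading.
- env.camera_info(name): a dict with "vfov" (degrees; the focal length in pixels is half the picture's height over the tangent of half this angle, whatever the lens; pixels are square), "cx", "cy" (the principal point, pixels), "D" ([k1, k2, p1, p2, k3] as OpenCV has them; the pictures are not rectified), "xyz" and "rotation" of the camera in the world. Camera axes: x right, y down, z forward; pixel columns grow to the right and rows downward; lengths in mm; the calibration is good to about 2 mm. A picture is of the moment at which its call begins: read the wrist's pose just before it. camera_info takes no time and is no camera call; for the wrist camera it gives the pose at the moment of the call.
- env.finish_job(): hands the job in; it is judged then, once.
The state is a dict: "t": time; "q": joint angles; "qvel": joint speeds; "tau": joint torques, N m; "tool_pos": TCP position; "orientation": TCP orientation; "contact_force": force on the tool from outside, world axes, zero at the start; "moment": the same for the moment, N m; "grip_width": finger opening in mm; "grasp_force": force on a finger pad.
Only numpy, scipy, OpenCV 4.12 (cv2) and the standard library are available. Lean on these libraries where they do the work, as an engineer would, in place of code of your own. Each camera call takes 0.05 s, during which the arm holds its last target. There are 200 camera calls.

## Working session

There is one attempt and no reset: what is moved stays moved. The work goes in short steps, Python scripts to look and compute and a shell command to move; the robot and the scene stay as the last step left them, time stands still between calls to the robot, and variables do not carry over. Pictures are saved under pics/ and viewed, at most 14 in all, crops included, and the job is handed in when it is done.

```bash
mkdir -p pics; ls
python3 - <<'E'
from workcell import env
import cv2,numpy as np
for n in("scene","top"):
    p,d=env.read_camera(n); cv2.imwrite(f"pics/{n}0.png",p[:,:,::-1]); np.save(f"pics/{n}0.npy",d)
    i=env.camera_info(n); print(n,i,(d>0).mean())
print(env.get_state())
E
```

```text
pics
scene {'vfov': 49.141708533181614, 'cx': 256.1834328479944, 'cy': 190.85017872079516, 'D': array([-0.14179559,  0.        ,  0.        ,  0.        ,  0.        ]), 'xyz': array([  13.50255354, -363.86685607,  696.57175619]), 'rotation': array([[ 0.67804662, -0.55098248,  0.48648852],
       [-0.73486344, -0.49455577,  0.46410162],
       [-0.01511616, -0.67218516, -0.74022875]])} 0.9961496988932291
top {'vfov': 51.460860424384265, 'cx': 257.60433572576005, 'cy': 189.71733259396035, 'D': array([-0.12568039,  0.        ,  0.        ,  0.        ,  0.        ]), 'xyz': array([295.85955457,  37.09690309, 886.1621805 ]), 'rotation': array([[-0.01606948, -0.98750848,  0.15674429],
       [-0.99980332,  0.01769198,  0.00896144],
       [-0.01162261, -0.15656946, -0.98759856]])} 0.9958902994791666
{'t': 0.1, 'q': array([ 6.73121495e+01,  1.24722187e+01,  9.25210390e+01, -1.17040400e-03,
        7.51314474e+01, -6.42958982e+00]), 'qvel': array([ 0.00165495, -0.1341094 , -0.23419489,  0.08424917, -0.00091448,
       -0.06426273]), 'tau': array([-5.72020854e-04, -3.98072398e+01, -3.04970098e+01, -1.40966531e-04,
        4.31343302e-03, -6.33739205e-06]), 'tool_pos': array([174.68726949, 599.31993684, 230.08519797]), 'orientation': array([[-9.60010881e-01,  2.79961486e-01, -8.21287754e-04],
       [ 2.79962601e-01,  9.60008791e-01, -2.01570877e-03],
       [ 2.24122641e-04, -2.16503221e-03, -9.99997631e-01]]), 'contact_force': array([ 0.24070408, -0.65808042,  1.06566741]), 'moment': array([ 0.0334905 , -0.01585066,  0.00634485]), 'grasp_force': 0.0, 'grip_width': 85.17703343675362}
```

View pics/top0.png

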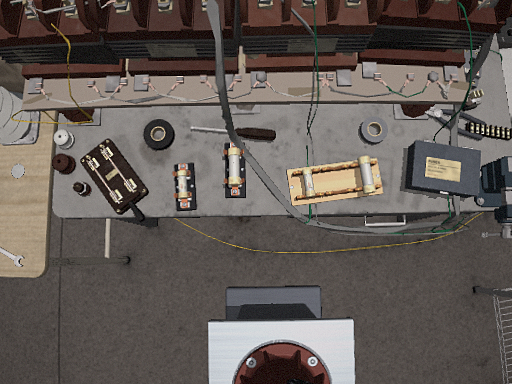

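View pics/scene0.png

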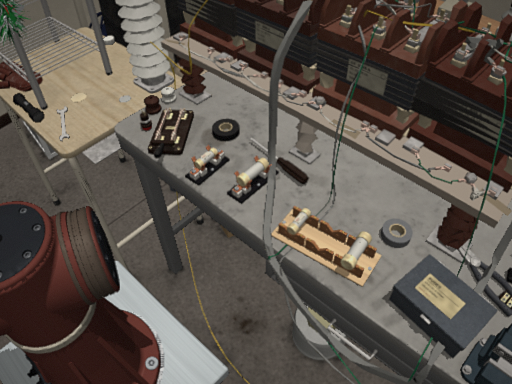

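```bash
cat > h.py <<'E'
from workcell import env
import cv2,numpy as np
def K(i): 
    f=192/np.tan(np.radians(i["vfov"]/2)); return np.array([[f,0,i["cx"]],[0,f,i["cy"]],[0,0,1.]])
def rays(i,uv):
    n=cv2.undistortPoints(np.array(uv,float).reshape(-1,1,2),K(i),i["D"]).reshape(-1,2)
    return np.c_[n,np.ones(len(n))]@np.array(i["rotation"]).T
def plane(i,uv,z):
    r=rays(i,uv); return i["xyz"]+r*((z-i["xyz"][2])/r[:,2])[:,None]
def deep(i,uv,d):
    uv=np.array(uv); dd=d[uv[:,1].round().astype(int),uv[:,0].round().astype(int)]
    return i["xyz"]+rays(i,uv)*dd[:,None]
def cloud(i,d):
    u,v=np.meshgrid(np.arange(512),np.arange(384)); uv=np.c_[u.ravel(),v.ravel()]
    return deep(i,uv,d).reshape(384,512,3)
def pix(i,P):
    P=np.array(P,float).reshape(-1,3); R=np.array(i["rotation"])
    return cv2.projectPoints((P-i["xyz"])@R,np.zeros(3),np.zeros(3),K(i),i["D"])[0].reshape(-1,2)
E
python3 - <<'E'
from h import *
np.set_printoptions(precision=0,suppress=True)
for n,pts in (("top",[(215,30),(220,80),(232,130),(250,160),(270,190),(300,215),(350,228),(310,130),(308,200),(310,60),(250,30),(70,40),(65,70),(300,250),(183,185),(235,165),(307,180),(365,175),(135,210),(60,100),(350,100),(400,210),(60,205),(270,300),(440,150),(430,225)]),("scene",[(272,120),(268,200),(275,280),(300,20),(335,150),(340,100),(290,310),(360,380)])):
    i=env.camera_info(n); d=np.load(f"pics/{n}0.npy")
    for p,w in zip(pts,deep(i,pts,d)): print(n,p,w)
i=env.camera_info("top");d=np.load("pics/top0.npy");p=cv2.imread("pics/top0.png")
cv2.imwrite("pics/topc.png",cv2.resize(p[120:230,50:400],None,fx=2.28,fy=2.28,interpolation=cv2.INTER_CUBIC))
C=cloud(i,d); m=(C[:,:,2]>100)&(C[:,:,0]<620)
import collections
# heights above 60 in workspace
g=collections.defaultdict(list)
for P in C[m]: g[(int(P[0]//50*50),int(P[1]//50*50))].append(P[2])
for k in sorted(g): print(k,int(min(g[k])),int(max(g[k])),len(g[k]),end="; ")
E
```

```text
top (215, 30) [625. 102. 347.]
top (220, 80) [570. 100. 290.]
top (232, 130) [545.  95. 103.]
top (250, 160) [502.  61.  13.]
top (270, 190) [434.  17.   8.]
top (300, 215) [377. -48.   9.]
top (350, 228) [ 351. -177.  -77.]
top (310, 130) [574. -78.  -0.]
top (308, 200) [410. -67.   6.]
top (310, 60) [651. -59. 194.]
top (250, 30) [639.  50. 322.]
top (70, 40) [642. 347. 313.]
top (65, 70) [650. 417. 191.]
top (300, 250) [ 304. -115. -730.]
top (183, 185) [443. 206.  44.]
top (235, 165) [483.  92.  50.]
top (307, 180) [449. -62.  45.]
top (365, 175) [ 457. -187.   48.]
top (135, 210) [390. 309.  47.]
top (60, 100) [593. 427. 180.]
top (350, 100) [ 582. -137.  165.]
top (400, 210) [ 384. -277.   -1.]
top (60, 205) [409. 506.  -1.]
top (270, 300) [ 120.   11. -625.]
top (440, 150) [ 510. -359.   53.]
top (430, 225) [ 353. -379.  -80.]
scene (272, 120) [545.  92. 147.]
scene (268, 200) [460.  28.  13.]
scene (275, 280) [ 386.  -60. -130.]
scene (300, 20) [626.  95. 339.]
scene (335, 150) [556. -61. 147.]
scene (340, 100) [642.  -6. 193.]
scene (290, 310) [ 349. -134. -122.]
scene (360,
[... 580 characters left out ...]
298; (550, 250) 147 177 306; (550, 300) 151 306 301; (550, 350) 133 303 382; (550, 400) 137 184 286; (550, 450) 109 183 303; (550, 500) 121 176 115; (550, 550) 100 138 57; (550, 600) 100 115 61; (600, -400) 161 177 145; (600, -350) 160 325 299; (600, -300) 160 189 270; (600, -250) 161 184 219; (600, -200) 160 183 277; (600, -150) 161 182 274; (600, -100) 162 316 287; (600, -50) 162 174 229; (600, 0) 163 190 292; (600, 50) 164 346 377; (600, 100) 162 346 228; (600, 150) 163 184 274; (600, 200) 164 184 237; (600, 250) 164 184 288; (600, 300) 165 326 283; (600, 350) 164 309 239; (600, 400) 165 171 204; (600, 450) 166 183 233; (600, 500) 119 176 68; (600, 550) 100 142 102; (600, 600) 107 115 20;
```

View pics/topc.png

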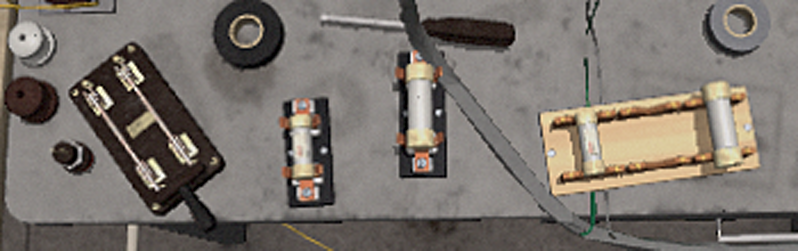

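Run:
```python
from h import *
np.set_printoptions(precision=1,suppress=True)
rois={"small_run":(430,206,45,35,28),"large_run":(483,92,50,30,32),"fresh_small":(449,-62,40,28,34),"fresh_large":(457,-187,50,30,36),"handle":(390,305,50,35,30)}
for n in ("top","scene"):
    i=env.camera_info(n);d=np.load(f"pics/{n}0.npy");C=cloud(i,d);im=cv2.imread(f"pics/{n}0.png").astype(int)
    for k,(x,y,rx,ry,z) in rois.items():
        m=(abs(C[...,0]-x)<rx)&(abs(C[...,1]-y)<ry)&(C[...,2]>z)&(C[...,2]<60)
        if k!="handle": m&=(im.min(2)>110)
        P=C[m]; v,u=np.where(m)
        r=cv2.minAreaRect(P[:,:2].astype(np.float32))
        w,V=np.linalg.eigh(np.cov(P[:,:2].T)); a=np.degrees(np.arctan2(V[1,1],V[0,1]))%180
        print(n,k,len(P),"rect",np.array(r[0]),np.array(r[1]),r[2],"pca",a,"mean",P.mean(0),"z95",np.percentile(P[:,2],[5,50,95]))
i=env.camera_info("top");C=cloud(i,np.load("pics/top0.npy"))
for z in range(20,340,30):
    m=(abs(C[...,1]-90)<50)&(abs(C[...,2]-z)<15)&(C[...,0]<620)&(C[...,0]>500); P=C[m]
    if len(P): j=P[:,0].argmin(); print("cable",z,P[j],len(P))
w=env.camera_info("wrist");s=env.get_state();R=s["orientation"]
print(w["vfov"],w["cx"],w["cy"],w["D"],"cam in tool",R.T@(w["xyz"]-s["tool_pos"]),"\n",R.T@w["rotation"])
# rail peaks
m=(C[...,2]>25)&(C[...,2]<60)&(C[...,0]>380)&(C[...,0]<520)&(C[...,1]<-30)&(C[...,1]>-230)
print("rack",cv2.minAreaRect(C[m][:,:2].astype(np.float32)))
m=(C[...,2]>3)&(C[...,2]<60)&(C[...,0]>380)&(C[...,0]<520)&(C[...,1]<-40)&(C[...,1]>-240)&(cv2.imread("pics/top0.png")[...,2]>150)
print("board",cv2.minAreaRect(C[m][:,:2].astype(np.float32)))
```

```text
top small_run 204 rect [437.5 208.7] [73.9 16.5] 3.6400108337402344 pca 3.7877256856458814 mean [444.9 208.1  41.6] z95 [35.7 42.3 45.3]
top large_run 373 rect [483.6 100.2] [79.5 35.9] 3.1817922592163086 pca 1.034202708104317 mean [482.9  95.6  47.2] z95 [42.7 47.6 50.8]
top fresh_small 225 rect [445.3 -65.8] [59.7 47. ] 6.582604885101318 pca 6.041515352657541 mean [445.2 -65.1  42.7] z95 [38.2 43.  46.4]
top fresh_large 362 rect [ 459.5 -192.9] [78.4 23.7] 6.67744255065918 pca 6.364704484356054 mean [ 459.  -191.5   48.9] z95 [45.  49.2 52.2]
top handle 282 rect [400.4 318.6] [78.1 40.9] 14.811956405639648 pca 25.752560155237603 mean [401.1 313.7  41.7] z95 [35.  41.1 49.5]
scene small_run 160 rect [438.6 205.5] [73.9 16.8] 3.733422040939331 pca 4.534714898275098 mean [444.8 204.9  41.9] z95 [36.8 42.7 45.6]
scene large_run 296 rect [484.1  97.4] [80.6 33.8] 1.6329115629196167 pca 0.9614481120668472 mean [483.2  90.8  47.3] z95 [41.5 48.  51.3]
scene fresh_small 218 rect [446.4 -67.6] [25.9 60.1] 87.3139419555664 pca 6.113803026545241 mean [445.2 -69.   43. ] z95 [39.  43.4 46.1]
s
[... 333 characters left out ...]
 43.7] 264
cable 80 [538.3  93.   67.5] 51
cable 110 [542.5  99.2  97.2] 48
cable 140 [543.5 100.6 152.2] 72
cable 170 [543.3 101.4 164.9] 1018
cable 200 [543.7 100.7 212.7] 55
cable 230 [544.2 102.1 216.8] 63
cable 260 [547.7 102.7 246.2] 110
cable 290 [555.2 103.  275.7] 186
cable 320 [579.4  95.2 305.8] 215
66.02851515491568 256.94656385994404 194.0025995523685 [-0.1  0.   0.   0.   0. ] cam in tool [  83.8    1.8 -141.3] 
 [[-0.  -0.9 -0.3]
 [ 1.  -0.   0. ]
 [-0.  -0.3  0.9]]
rack ((452.13946533203125, -129.32644653320312), (78.72750854492188, 188.24301147460938), 6.452727794647217)
board ((453.4247131347656, -134.8466339111328), (83.8651123046875, 199.10899353027344), 6.86015510559082)
```

```bash
cat >> h.py <<'E'
from scipy.spatial.transform import Rotation as Ro
def tool(yaw,tilt=0):
    """tool down, fingers closing along world direction yaw (deg); tilt: turn about tool y (deg)"""
    a=np.radians(yaw); y=np.array([np.cos(a),np.sin(a),0]); z=np.array([0,0,-1.]); 
    return np.c_[np.cross(y,z),y,z]@Ro.from_rotvec([0,np.radians(tilt),0]).as_matrix()
def plan(*tg,n=None):
    """tg: (x,y,z,yaw[,tilt,n]) targets in turn; prints the constant tool row for each leg"""
    s=env.get_state(); p,R=s["tool_pos"],s["orientation"]
    for g in tg:
        q=np.array(g[:3],float); Q=tool(g[3],g[4] if len(g)>4 else 0)
        w=Ro.from_matrix(R.T@Q).as_rotvec(); d=R.T@(q-p)/1000
        k=g[5] if len(g)>5 else max(1,int(np.ceil(max(np.linalg.norm(d)/.055,np.linalg.norm(w)/.17))))
        S=sum(Ro.from_rotvec(w*j/k).as_matrix() for j in range(k)); t=np.linalg.solve(S,d)
        print(k,"x",[float(round(a,4)) for a in np.r_[t,w/k]]); p,R=q,Q
def shot(name,tag):
    i=env.camera_info(name); p,d=env.read_camera(name); cv2.imwrite(f"pics/{tag}.png",p[:,:,::-1]); np.save(f"pics/{tag}.npy",d); np.save(f"pics/{tag}_i.npy",i,allow_pickle=True); return i,p,d
def load(tag): return np.load(f"pics/{tag}_i.npy",allow_pickle=True).item(),cv2.imread(f"pics/{tag}.png"),np.load(f"pics/{tag}.npy")
E
python3 - <<'E'
from h import *
np.set_printoptions(precision=0,suppress=True)
plan((370,290,180,120))
i=env.camera_info("top");C=cloud(i,np.load("pics/top0.npy"))
m=(C[...,2]>195)&(C[...,1]>280)&(C[...,0]<660); P=C[m]; print(len(P)); print(P[::max(1,len(P)//25)])
E
```

```text
7 x [-0.0258, -0.0471, 0.0072, -0.0003, -0.0002, -0.1153]
5192
[[659. 294. 390.]
 [654. 288. 374.]
 [648. 305. 370.]
 [644. 305. 362.]
 [657. 333. 332.]
 [656. 383. 333.]
 [649. 360. 335.]
 [647. 361. 333.]
 [642. 365. 335.]
 [642. 376. 330.]
 [643. 395. 325.]
 [645. 418. 320.]
 [646. 450. 317.]
 [644. 286. 291.]
 [638. 317. 300.]
 [640. 365. 295.]
 [643. 419. 291.]
 [649. 483. 284.]
 [636. 317. 279.]
 [641. 383. 270.]
 [643. 455. 270.]
 [633. 294. 263.]
 [637. 355. 255.]
 [640. 400. 248.]
 [638. 363. 239.]
 [558. 365. 230.]]
```

```bash
python3 -m pendant '[[-0.0258,-0.0471,0.0072,0,0,-0.1153],[-0.0258,-0.0471,0.0072,0,0,-0.1153],[-0.0258,-0.0471,0.0072,0,0,-0.1153],[-0.0258,-0.0471,0.0072,0,0,-0.1153],[-0.0258,-0.0471,0.0072,0,0,-0.1153],[-0.0258,-0.0471,0.0072,0,0,-0.1153],[-0.0258,-0.0471,0.0072,0,0,-0.1153],[0,0,0,0,0,0]]' 60
python3 - <<'E'
from h import *
np.set_printoptions(precision=0,suppress=True)
i,p,d=shot("wrist","w1")
print(env.get_state()["tool_pos"])
C=cloud(*[env.camera_info("top"),np.load("pics/top0.npy")])
m=(C[...,2]>185)&(C[...,1]>280)&(C[...,0]<625)&(C[...,0]>300); P=C[m]; print(len(P)); print(P[np.argsort(P[:,0])][::max(1,len(P)//15)])
E
```

```text
t: 1.1
tool_pos: [372.1, 288.1, 180.1]
orientation: [[-0.869, -0.495, -0.001], [-0.495, 0.869, -0.001], [0.001, -0.001, -1.0]]
contact_force: [-0.0, -0.1, 0.8]
grip_width: 51.1
grasp_force: 0.0
[371. 289. 180.]
120
[[556. 365. 209.]
 [557. 366. 212.]
 [558. 365. 214.]
 [562. 364. 250.]
 [564. 364. 249.]
 [570. 361. 270.]
 [575. 359. 279.]
 [580. 357. 284.]
 [584. 355. 291.]
 [593. 351. 302.]
 [603. 347. 311.]
 [607. 347. 313.]
 [615. 342. 321.]
 [620. 336. 331.]
 [623. 340. 330.]]
```

View pics/w1.png

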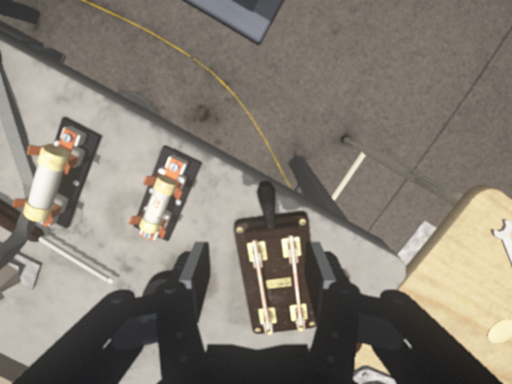

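Run:
```python
from h import *
np.set_printoptions(precision=1,suppress=True)
i,p,d=load("w1"); C=cloud(i,d)
u,v=np.meshgrid(np.arange(512),np.arange(384))
m=(u>245)&(u<290)&(v>178)&(v<245)&(C[...,2]>30)&(C[...,2]<60)&(p.max(2)<70)
for r in range(180,246,4):
    mm=m&(v==r); 
    if mm.any(): P=C[mm]; print(r,u[mm].min(),u[mm].max(),P.mean(0),np.linalg.norm(P[0]-P[-1]))
g=(p.min(2)>120)&(u>240)&(u<310)&(v>230)&(v<335); P=C[g]
c=cv2.minAreaRect(P[:,:2].astype(np.float32)); print("blades",c,P.mean(0))
q=deep(i,[(241,235),(252,322),(301,227),(309,312)],d); print(q)
for r in (240,250,262,275,290,305,316,325): print(r,deep(i,[(x,r) for x in (258,262,266,290,294,298)],d)[:,2])
```

```text
184 260 270 [368.4 297.3  44.4] 10.445369856577846
188 259 272 [371.  299.3  47.1] 12.962231013497234
192 258 273 [374.3 301.2  48.1] 15.028940556191476
196 259 274 [377.4 304.1  48. ] 16.02205121950019
200 260 274 [381.  306.9  47.1] 15.095346499253825
204 262 273 [384.6 309.8  46.1] 12.56271527410498
208 263 273 [389.4 312.3  43.3] 10.900304985255419
212 264 273 [392.6 317.3  41.1] 9.75564119950991
216 263 274 [398.  318.8  38.8] 11.819932465207948
220 263 274 [401.8 320.9  39.2] 11.526282142391802
224 264 289 [402.6 333.2  34.2] 26.721023778919914
228 248 278 [414.8 320.3  35.4] 32.525370931943996
blades ((425.12872314453125, 349.9267883300781), (317.2115783691406, 95.40367126464844), 29.564847946166992) [488.4 380.   20.1]
[[441.9 309.   16. ]
 [546.  381.8  15.5]
 [399.7 363.9  14.7]
 [496.4 438.2  14.7]]
240 [13.4 13.4 14.3 39.1 18.9 18.5]
250 [32.  16.6 15.3 36.2 37.2 18.4]
262 [27.5 14.3 15.6 38.4 38.7 14. ]
275 [39.  16.3 14.3 15.5 38.1 14.7]
290 [14.8 34.3 14.5 15.8 14.5 14.4]
305 [15.1 39.2 14.9 17.6 17.7 38.2]
316 [14.3 17.4 37.4 13.8 18.  37.6]
325 [15.5 34.2 38.5 15.3 15.2 37.5]
```

```bash
cat > sw.py <<'E'
from h import *
H=np.array([516.2,404.5,34]); e=np.array([np.cos(np.radians(36)),np.sin(np.radians(36)),0])
def arc(th,tilt,r=162,yaw=126):
    ph=np.radians(177.8-th); G=H+r*(np.cos(ph)*e+np.sin(ph)*np.array([0,0,1])); R=tool(yaw,tilt)
    return (*(G+19*R[:,2]),yaw,tilt,1)
E
python3 - <<'E'
from sw import *
a=arc(0,0); print(a)
plan((a[0],a[1],90,126,0,2),(*a[:5],2),*[arc(85*k/16,-30*k/16) for k in range(1,17)])
E
```

```text
(np.float64(385.2358496415719), np.float64(309.34897512051344), np.float64(21.21882507217822), 126, 0, 1)
2 x [-0.0114, 0.0048, 0.0451, 0.0003, -0.0008, -0.0548]
2 x [0.0, 0.0, 0.0344, 0.0, 0.0, 0.0]
1 x [-0.0019, 0.0, -0.015, -0.0, -0.0327, 0.0]
1 x [-0.0038, -0.0, -0.0147, 0.0, -0.0327, -0.0]
1 x [-0.0056, -0.0, -0.0142, 0.0, -0.0327, 0.0]
1 x [-0.0073, -0.0, -0.0135, -0.0, -0.0327, -0.0]
1 x [-0.0089, 0.0, -0.0125, 0.0, -0.0327, 0.0]
1 x [-0.0104, 0.0, -0.0114, -0.0, -0.0327, 0.0]
1 x [-0.0118, 0.0, -0.0101, 0.0, -0.0327, -0.0]
1 x [-0.0129, -0.0, -0.0086, -0.0, -0.0327, 0.0]
1 x [-0.0139, 0.0, -0.007, 0.0, -0.0327, 0.0]
1 x [-0.0147, -0.0, -0.0053, -0.0, -0.0327, -0.0]
1 x [-0.0152, 0.0, -0.0035, 0.0, -0.0327, 0.0]
1 x [-0.0156, -0.0, -0.0016, -0.0, -0.0327, 0.0]
1 x [-0.0156, 0.0, 0.0003, 0.0, -0.0327, -0.0]
1 x [-0.0155, -0.0, 0.0022, 0.0, -0.0327, 0.0]
1 x [-0.0151, 0.0, 0.004, -0.0, -0.0327, -0.0]
1 x [-0.0145, -0.0, 0.0058, -0.0, -0.0327, -0.0]
```

```bash
python3 -m pendant '[[-0.0114,0.0048,0.0451,0,-0.0008,-0.0548],[-0.0114,0.0048,0.0451,0,-0.0008,-0.0548],[0,0,0.017,0,0,0],[0,0,0.017,0,0,0],[0,0,0.017,0,0,0],[0,0,0.0175,0,0,0],[0,0,0,0,0,0],[0,0,0,0,0,0]]' 60 20
python3 -m pendant '[[0,0,0,0,0,0],[0,0,0,0,0,0],[0,0,0,0,0,0],[0,0,0,0,0,0],[0,0,0,0,0,0],[0,0,0,0,0,0],[0,0,0,0,0,0],[0,0,0,0,0,0]]' 0 20
```

```text
t: 2.15
tool_pos: [385.4, 310.9, 22.6]
orientation: [[-0.806, -0.591, 0.002], [-0.591, 0.806, 0.001], [-0.002, -0.0, -1.0]]
contact_force: [0.3, -0.7, 0.1]
grip_width: 50.8
grasp_force: 0.0
t: 3.15
tool_pos: [387.6, 308.4, 23.3]
orientation: [[-0.805, -0.594, 0.006], [-0.594, 0.805, -0.004], [-0.003, -0.007, -1.0]]
contact_force: [6.2, -9.3, 2.0]
grip_width: 16.7
grasp_force: 19.6
```

```bash
python3 -m pendant '[[-0.0019,-0.0033,-0.015,0,-0.0327,0],[-0.0038,0,-0.0147,0,-0.0327,0],[-0.0056,0,-0.0142,0,-0.0327,0],[-0.0073,0,-0.0135,0,-0.0327,0],[-0.0089,0,-0.0125,0,-0.0327,0],[-0.0104,0,-0.0114,0,-0.0327,0],[-0.0118,0,-0.0101,0,-0.0327,0],[-0.0129,0,-0.0086,0,-0.0327,0]]'
python3 -c "
from h import *;shot('scene','s1');s=env.get_state();print(s['moment'],s['grasp_force'],s['grip_width'])"
```

```text
t: 4.15
tool_pos: [426.5, 338.0, 130.9]
orientation: [[-0.779, -0.592, 0.206], [-0.572, 0.806, 0.153], [-0.256, 0.001, -0.967]]
contact_force: [-6.2, -3.5, 4.1]
grip_width: 16.4
grasp_force: 18.7
[-0.54854206  1.15288439  0.14750344] 18.526928455794405 16.051632737394893
```

```bash
python3 -m pendant '[[-0.0139,0,-0.007,0,-0.0327,0],[-0.0147,0,-0.0053,0,-0.0327,0],[-0.0152,0,-0.0035,0,-0.0327,0],[-0.0156,0,-0.0016,0,-0.0327,0],[-0.0156,0,0.0003,0,-0.0327,0],[-0.0155,0,0.0022,0,-0.0327,0],[-0.0151,0,0.004,0,-0.0327,0],[-0.0145,0,0.0058,0,-0.0327,0]]'
python3 -c "
from h import *;i,p,d=shot('scene','s2');cv2.imwrite('pics/s2c.png',cv2.resize(p[40:220,90:330,::-1],None,fx=3,fy=3))"
```

```text
t: 5.2
tool_pos: [519.4, 405.2, 180.7]
orientation: [[-0.697, -0.591, 0.405], [-0.511, 0.806, 0.297], [-0.503, -0.0, -0.864]]
contact_force: [-0.0, 0.9, -0.2]
grip_width: -0.0
grasp_force: 0.0
```

View pics/s2c.png

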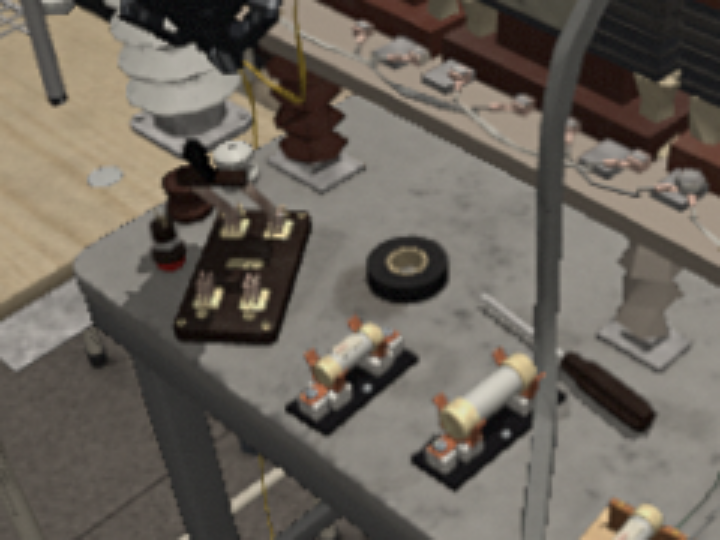

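Run:
```python
from h import *
np.set_printoptions(precision=1,suppress=True)
i,p,d=load("s2"); C=cloud(i,d)
u,v=np.meshgrid(np.arange(512),np.arange(384))
m=(u>145)&(u<165)&(v>80)&(v<104)&(p.max(2)<60)&(C[...,2]>60)&(C[...,0]<540)
for r in range(82,104,2):
    mm=m&(v==r)
    if mm.any(): print(r,u[mm].min(),u[mm].max(),C[mm].mean(0))
for q in [(160,104),(164,108),(169,113),(173,103),(179,108),(168,115),(182,116)]: print(q,deep(i,[q],d))
```

```text
88 152 156 [428.2 335.9 179.1]
90 151 158 [427.3 334.2 175. ]
92 151 158 [426.5 334.6 170. ]
94 153 159 [429.6 335.3 162.7]
96 149 163 [438.9 352.8 144.4]
98 149 164 [439.9 354.2 137.6]
100 149 164 [439.6 355.6 131.5]
102 152 164 [439.6 358.  124.7]
(160, 104) [[470.1 394.7  84.6]]
(164, 108) [[486.5 406.7  57.3]]
(169, 113) [[503.6 415.1  27.3]]
(173, 103) [[480.8 352.5 101.6]]
(179, 108) [[510.7 375.2  58.8]]
(168, 115) [[498.4 413.6  24.4]]
(182, 116) [[520.7 382.7  23.6]]
```

```bash
cat >> sw.py <<'E'
def push(ph,r,off,tilt,n,yaw=126):
    a=np.radians(ph); Z=np.array([0,0,1]); P=H+r*(-np.cos(a)*e+np.sin(a)*Z)-off*(np.sin(a)*e+np.cos(a)*Z)
    return (*P,yaw,tilt,n)
E
python3 - <<'E'
from sw import *
np.set_printoptions(precision=0,suppress=True)
A=(*(H-20*e+[0,0,201]),126,-30,1); B=(*(H-170*e+[0,0,181]),126,-35,3)
t=[A,B,push(50,150,40,-35,2)]+[push(p,150,22,-35,1) for p in (55,60,65,70,75,80,85)]
for g in t: print(np.array(g[:3]))
plan(*t)
E
```

```text
[500. 393. 235.]
[379. 305. 215.]
[413. 330. 123.]
[432. 343. 144.]
[440. 349. 153.]
[449. 356. 161.]
[458. 362. 167.]
[468. 369. 173.]
[478. 376. 178.]
[488. 384. 182.]
1 x [-0.0067, 0.0015, -0.0588, 0.002, 0.0048, 0.0038]
3 x [0.0461, -0.0, -0.0206, 0.0, -0.0291, 0.0]
2 x [0.0087, -0.0, 0.0499, 0.0, 0.0, 0.0]
1 x [-0.0309, 0.0, -0.0041, 0.0, 0.0, 0.0]
1 x [-0.0132, -0.0, -0.0013, 0.0, 0.0, 0.0]
1 x [-0.0132, 0.0, -0.0002, 0.0, 0.0, 0.0]
1 x [-0.0132, 0.0, 0.001, 0.0, 0.0, 0.0]
1 x [-0.0131, -0.0, 0.0021, 0.0, 0.0, 0.0]
1 x [-0.0128, -0.0, 0.0032, 0.0, 0.0, 0.0]
1 x [-0.0125, 0.0, 0.0043, 0.0, 0.0, 0.0]
```

```bash
python3 -m pendant '[[-0.0067,0.0015,-0.0588,0,0.0048,0.0038],[0.0461,0,-0.0206,0,-0.0291,0],[0.0461,0,-0.0206,0,-0.0291,0],[0.0461,0,-0.0206,0,-0.0291,0],[0,0,0,0,0,0],[0.0087,0,0.0499,0,0,0],[0.0087,0,0.0499,0,0,0],[0,0,0,0,0,0]]' 0
python3 -m pendant '[[-0.0309,0,-0.0041,0,0,0],[-0.0132,0,-0.0013,0,0,0],[-0.0132,0,-0.0002,0,0,0],[-0.0132,0,0.001,0,0,0],[-0.0131,0,0.0021,0,0,0],[-0.0128,0,0.0032,0,0,0],[-0.0125,0,0.0043,0,0,0],[0,0,0,0,0,0]]' 0
python3 -c "
from h import *;i,p,d=shot('scene','s3');cv2.imwrite('pics/s3c.png',cv2.resize(p[40:220,90:330,::-1],None,fx=3,fy=3))"
```

```text
t: 6.25
tool_pos: [409.3, 327.6, 116.9]
orientation: [[-0.671, -0.589, 0.451], [-0.486, 0.808, 0.332], [-0.56, 0.004, -0.829]]
contact_force: [-1.8, -0.9, -0.7]
grip_width: -0.1
grasp_force: 0.0
t: 7.25
tool_pos: [487.8, 383.8, 182.9]
orientation: [[-0.663, -0.589, 0.462], [-0.482, 0.808, 0.338], [-0.573, 0.001, -0.82]]
contact_force: [0.5, 0.1, 0.0]
grip_width: 0.2
grasp_force: 0.0
```

View pics/s3c.png

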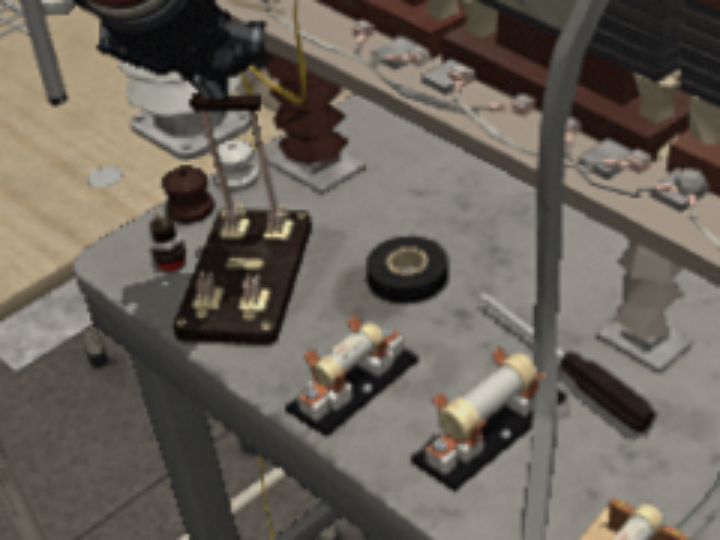

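Run:
```python
from sw import *
np.set_printoptions(precision=0,suppress=True)
i,p,d=load("s3")
for q in [(156,74),(160,74),(166,74),(170,73),(174,73),(161,90),(163,98),(177,85),(179,95),(165,104),(182,108),(166,62),(164,66)]: 
    w=deep(i,[q],d)[0]; print(q,w,"e,z rel hinge",(w-H)@e,(w-H)[2])
```

```text
(156, 74) [481. 402. 163.] e,z rel hinge -30.484654157645963 129.2301996892678
(160, 74) [488. 397. 161.] e,z rel hinge -27.22268592879439 127.48725470830573
(166, 74) [498. 386. 161.] e,z rel hinge -25.464890926459933 126.90935947009098
(170, 73) [504. 378. 164.] e,z rel hinge -25.29835851670377 129.9582273857094
(174, 73) [512. 373. 162.] e,z rel hinge -22.072001719219458 128.27768906618542
(161, 90) [492. 413. 107.] e,z rel hinge -14.55041808185953 72.72900193223825
(163, 98) [493. 412.  82.] e,z rel hinge -14.144607766746553 48.251784142706924
(177, 85) [649. 571. -26.] e,z rel hinge 205.41512564588825 -59.96656096991558
(179, 95) [524. 386.  87.] e,z rel hinge -4.475032978201764 52.69566670221934
(165, 104) [497. 414.  61.] e,z rel hinge -10.021914433622758 26.609001786032877
(182, 108) [563. 438.  -1.] e,z rel hinge 57.3040571827965 -34.888347923005995
(166, 62) [467. 329. 229.] e,z rel hinge -84.50288090114009 195.29366178862927
(164, 66) [478. 358. 203.] e,z rel hinge -58.023021075696754 168.81207375334293
```

```bash
python3 -m pendant '[[-0.0055,0,0.0038,0,0,0],[-0.0055,0,0.0038,0,0,0],[-0.0055,0,0.0038,0,0,0],[0,0,0,0,0,0],[0,0,0,0,0,0],[0.0164,0,-0.0115,0,0,0],[0.035,0,-0.035,0,0,0],[0.035,0,-0.035,0,0,0]]' 0
python3 - <<'E'
from sw import *
np.set_printoptions(precision=0,suppress=True)
i,p,d=shot('scene','s4');cv2.imwrite('pics/s4c.png',cv2.resize(p[40:140,120:220,::-1],None,fx=4,fy=4))
C=cloud(i,d); A=(C-H)@e; L=(C-H)@np.array([-e[1],e[0],0]); Z=C[...,2]-34
m=(abs(A)<40)&(abs(L)<45)&(Z>40)&(Z<200)
for z in range(40,200,15):
    k=m&(abs(Z-z)<8)
    if k.any(): print(z,k.sum(),np.median(A[k]),np.median(L[k]))
print(env.get_state()["tool_pos"])
E
```

```text
t: 8.3
tool_pos: [406.4, 324.9, 199.1]
orientation: [[-0.665, -0.589, 0.46], [-0.483, 0.808, 0.337], [-0.57, 0.002, -0.822]]
contact_force: [-0.3, 0.1, 1.1]
grip_width: -0.0
grasp_force: 0.0
40 12 -7.862337921073447 19.016576207492538
55 29 -6.852566142808733 20.057830413309187
70 26 -7.0257585231538995 0.5746943242691174
85 26 -6.025158044412526 20.223705924377313
100 36 -0.3313315440008915 -20.184120594343806
115 23 -9.086820803799892 -18.468577133653742
130 75 -10.134409143329922 -10.940519037992194
145 29 -8.347191540996029 -1.3616635273452664
160 35 -7.411120956431633 -1.6035207973339203
175 57 -5.798517721237282 -0.4230990256219775
190 12 -1.4719169499964182 1.2554153095711085
[401. 322. 197.]
```

View pics/s4c.png

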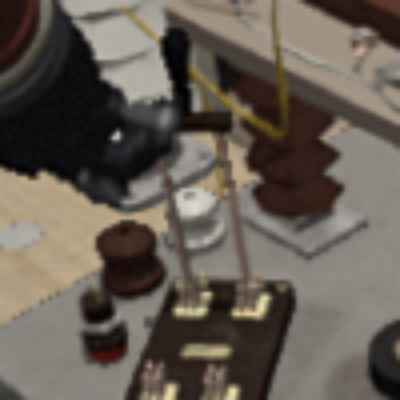

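Run:
```python
from h import *
plan((465,95,135,91.5))
```

```text
5 x [0.0092, -0.0483, 0.0085, 0.0369, 0.1166, 0.1171]
```

```bash
python3 -m pendant '[[0.0092,-0.0483,0.0085,0.0369,0.1166,0.1171],[0.0092,-0.0483,0.0085,0.0369,0.1166,0.1171],[0.0092,-0.0483,0.0085,0.0369,0.1166,0.1171],[0.0092,-0.0483,0.0085,0.0369,0.1166,0.1171],[0.0092,-0.0483,0.0085,0.0369,0.1166,0.1171],[0,0,0,0,0,0],[0,0,0,0,0,0],[0,0,0,0,0,0]]' 55
python3 - <<'E'
from h import *
np.set_printoptions(precision=1,suppress=True)
i,p,d=shot('wrist','w2'); C=cloud(i,d); im=p.astype(int)
for k,(x,y,rx,ry,z) in {"small_run":(440,207,45,22,26),"large_run":(483,95,50,22,30)}.items():
    m=(abs(C[...,0]-x)<rx)&(abs(C[...,1]-y)<ry)&(C[...,2]>z)&(C[...,2]<60)&(im.min(2)>110); P=C[m]
    if m.sum()<20: continue
    r=cv2.minAreaRect(P[:,:2].astype(np.float32)); print(k,len(P),r,np.percentile(P[:,2],[5,50,95]))
    for xx in range(int(x-50),int(x+50),10):
        s=P[abs(P[:,0]-xx)<5]
        if len(s)>5: print(xx,s[:,1].min(),s[:,1].max(),s[:,2].max())
E
```

```text
t: 9.35
tool_pos: [470.8, 99.2, 136.6]
orientation: [[-1.0, -0.026, 0.005], [-0.026, 1.0, 0.003], [-0.005, 0.003, -1.0]]
contact_force: [-0.9, 1.0, 0.2]
grip_width: 47.5
grasp_force: 0.0
small_run 1146 ((440.5689697265625, 214.00863647460938), (30.42688751220703, 76.31707763671875), 80.12704467773438) [37.3 42.5 44.1]
400 204.92835570473977 212.96160518274246 27.886772608567185
410 204.97119388510674 212.20613032559623 28.314902905526168
420 203.8389704683318 228.71709799837708 44.780314644947254
430 202.8770572535766 228.46075403568506 45.03854105614849
440 203.2453081123688 219.46578252033365 44.60159136890775
450 203.4220386188199 217.64771488476586 44.9303992486993
460 203.21831469505833 220.17995284030923 44.45151073075911
470 193.50617790215642 225.07994211642722 44.58060237694451
480 195.17557444274553 218.9136859735642 44.28505399712944
large_run 2384 ((488.2730712890625, 93.80120086669922), (88.43099975585938, 33.568843841552734), 1.8936882019042969) [40.5 47.  49.7]
443 76.0162502335423 109.1655031119664 51.27189393442356
453 75.8883850290078 109.32062531809706 51.47040752807587
463 86.43348507573484 109.59664915264204 50.9409623576131
473 86.22358754379903 109.4098945008421 49.90533211993824
483 86.28422373522244 109.86661108238715 49.31101339182689
493 86.32427871802439 109.38528067745384 49.62935655308024
503 86.21868846424972 109.94051164836357 50.35665898318476
513 81.59948200055116 110.86585033305812 50.92831625444319
523 81.4179895622496 110.16334018512552 50.69078195141276
```

View pics/w2.png

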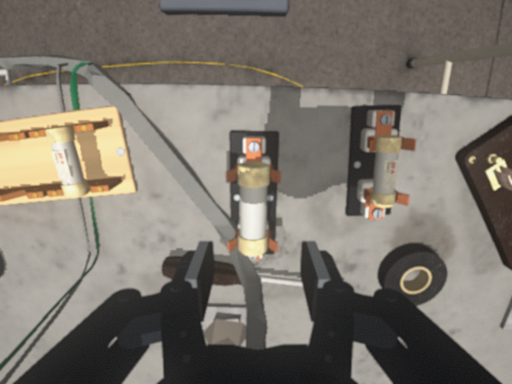

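Run:
```python
from h import *
plan((477,97.7,80,90.5,0,2),(477,97.7,18.5,90.5,0,3))
```

```text
2 x [-0.003, -0.0009, 0.0284, 0.0013, 0.0026, 0.0089]
3 x [0.0, 0.0, 0.0205, 0.0, 0.0, 0.0]
```

```bash
python3 -m pendant '[[-0.003,-0.0009,0.0284,0.0013,0.0026,0.0089],[-0.003,-0.0009,0.0284,0.0013,0.0026,0.0089],[0,0,0.015,0,0,0],[0,0,0.015,0,0,0],[0,0,0.0155,0,0,0],[0,0,0.0155,0,0,0],[0,0,0,0,0,0],[0,0,0,0,0,0]]' 42
python3 -m pendant '[[0,0,0,0,0,0],[0,0,0,0,0,0],[0,0,0,0,0,0],[0,0,0,0,0,0],[0,0,0,0,0,0],[0,0,0,0,0,0],[0,0,0,0,0,0],[0,0,0,0,0,0]]' 0 40
```

```text
t: 10.4
tool_pos: [477.7, 96.7, 18.9]
orientation: [[-1.0, -0.007, -0.0], [-0.007, 1.0, -0.0], [0.0, -0.0, -1.0]]
contact_force: [0.1, -0.2, 0.5]
grip_width: 35.6
grasp_force: 0.0
t: 11.4
tool_pos: [478.2, 96.8, 19.4]
orientation: [[-1.0, -0.007, 0.001], [-0.007, 1.0, -0.0], [-0.001, -0.0, -1.0]]
contact_force: [0.2, -1.0, 5.3]
grip_width: 22.8
grasp_force: 39.4
```

Run:
```python
from h import *
plan((478.2,96.8,105,90.4,0,2),(447,-130,115,96.4,0,5))
```

```text
2 x [-0.0, 0.0, -0.0428, -0.0002, 0.0003, 0.0]
5 x [0.0085, -0.045, -0.002, 0.0, 0.0, -0.0209]
```

```bash
python3 -m pendant '[[0,0,-0.0428,0,0,0],[0,0,-0.0428,0,0,0],[0.0085,-0.045,-0.002,0,0,-0.0209],[0.0085,-0.045,-0.002,0,0,-0.0209],[0.0085,-0.045,-0.002,0,0,-0.0209],[0.0085,-0.045,-0.002,0,0,-0.0209],[0.0085,-0.045,-0.002,0,0,-0.0209],[0,0,0,0,0,0]]'
python3 - <<'E'
from h import *
np.set_printoptions(precision=1,suppress=True)
i,p,d=shot('wrist','w3'); C=cloud(i,d); im=p.astype(int); s=env.get_state(); print(s["tool_pos"],s["grip_width"],s["grasp_force"])
a=np.radians(6.4); ex=np.array([np.cos(a),np.sin(a),0]); ey=np.array([-ex[1],ex[0],0]); O=np.array([452.5,-130,0])
X=(C-O)@ex; Y=(C-O)@ey
for k,y in (("small",64),("large",-64)):
    m=(abs(X)<50)&(abs(Y-y)<16)&(C[...,2]>34)&(C[...,2]<60)&(im.min(2)>100)
    print(k,m.sum(),np.percentile(C[m][:,2],95))
    for xx in range(-45,50,10):
        q=m&(abs(X-xx)<4)
        if q.sum()>5: print(xx,Y[q].min(),Y[q].max(),C[q][:,2].max())
    print(X[m].min(),X[m].max())
E
```

```text
t: 12.4
tool_pos: [445.4, -132.3, 114.1]
orientation: [[-0.994, -0.107, -0.001], [-0.107, 0.994, -0.001], [0.001, -0.001, -1.0]]
contact_force: [0.2, -0.0, -0.2]
grip_width: 23.0
grasp_force: 39.6
[ 445.2 -130.6  113.7] 23.250883585742965 39.56808149814606
small 1436 44.50226226468192
-25 59.283514216750255 75.50042192175589 45.67458602786411
-15 59.11494726304092 76.32564828173534 44.65069313428063
-5 58.93399296908056 75.92288745253869 44.949482943560014
5 58.85734928540378 75.50051301081459 45.2047353228908
15 58.136002719709005 75.90327018420395 45.1385851174349
25 56.60161094810814 77.12335173280202 45.75086886487898
-29.326038256691323 30.599814821667334
large 2983 51.34060827531057
-35 -73.35630344010208 -48.04352637201216 52.865106389083934
-25 -73.23044319287146 -48.06963854091364 52.532659301216995
-15 -71.6259115463948 -48.85930133647463 51.272433591984935
-5 -72.07750993181969 -48.67882188242848 50.71145854462807
5 -71.81891864820184 -48.656859078055895 51.134021362370646
15 -71.33319706330917 -48.67437401573584 50.81460411543054
25 -74.20293366402154 -48.27210245971715 52.577301642648536
35 -72.92465970047355 -48.01094708069687 52.317963823062485
-38.791771477754345 42.12997158518706
```

View pics/w3.png

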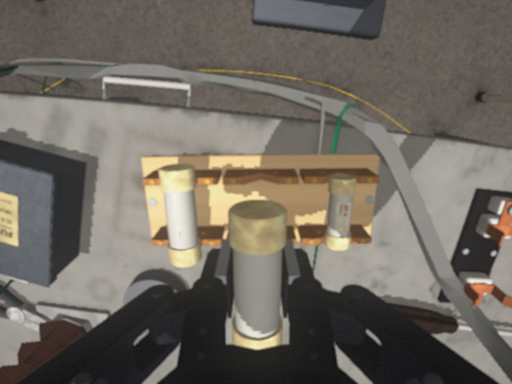

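Run:
```python
from h import *
np.set_printoptions(precision=1,suppress=True)
plan((448,-128,65,96.4,0,2),(448,-128,21.5,96.4,0,4))
# jaws of the large base from w2
i,p,d=load('w2'); C=cloud(i,d); hsv=cv2.cvtColor(p,cv2.COLOR_BGR2HSV)
m=((hsv[...,0]<14)&(hsv[...,1]>110)&(hsv[...,2]>90)&(C[...,2]>28)&(C[...,2]<56))
for nm,x,y in (("L",484,97),("S",445,211)):
    q=m&(abs(C[...,0]-x)<60)&(abs(C[...,1]-y)<35); P=C[q]; print(nm,len(P))
    for lo,hi in ((x-60,x),(x,x+60)):
        s=P[(P[:,0]>lo)&(P[:,0]<hi)]
        if len(s): print(np.percentile(s[:,0],[3,50,97]),np.percentile(s[:,1],[3,97]),np.percentile(s[:,2],[3,97]))
q=(p.min(2)>110)&(abs(C[...,0]-484)<60)&(abs(C[...,1]-97)<9)&(C[...,2]>44)&(C[...,2]<60); print("fuse x",C[q][:,0].min(),C[q][:,0].max())
```

```text
2 x [-0.0016, 0.0011, 0.0244, 0.0004, -0.001, -0.0018]
4 x [0.0, 0.0, 0.0109, 0.0, 0.0, 0.0]
L 362
[447.2 451.2 455.8] [ 77.5 118.7] [33.3 47.5]
[510.4 515.3 519.6] [ 77.1 119.4] [36.1 47.9]
S 361
[418.3 422.3 427.6] [191.4 227.5] [35.6 44.4]
[465.9 470.  475.4] [194.5 230.9] [35.1 44.2]
fuse x 444.02298165410673 523.5414167175853
```

```bash
python3 -m pendant '[[-0.0016,0.0011,0.0244,0,-0.001,-0.0018],[-0.0016,0.0011,0.0244,0,-0.001,-0.0018],[0,0,0.0109,0,0,0],[0,0,0.0109,0,0,0],[0,0,0.0109,0,0,0],[0,0,0.0109,0,0,0],[0,0,0,0,0,0],[0,0,0,0,0,0]]'
python3 -c "
from h import *
plan((448,-128,21.5,96.4,0,1))"
```

```text
t: 13.45
tool_pos: [449.7, -128.1, 22.3]
orientation: [[-0.993, -0.115, 0.003], [-0.115, 0.993, -0.001], [-0.002, -0.002, -1.0]]
contact_force: [0.2, -3.1, 0.3]
grip_width: 23.0
grasp_force: 39.7
1 x [0.0017, 0.0003, 0.0008, -0.0015, 0.0024, 0.0033]
```

```bash
python3 -m pendant '[[0,0,0.0008,0,0,0],[0,0,0,0,0,0],[0,0,0,0,0,0],[0,0,0,0,0,0],[0,0,-0.025,0,0,0],[0,0,-0.03,0,0,0],[0,0,0,0,0,0],[0,0,0,0,0,0]]' 44
python3 -c "
from h import *
plan((455.5,-193,78,96.4,0,2),(455.5,-193,20.5,96.4,0,4))"
```

```text
t: 14.45
tool_pos: [448.4, -127.2, 75.7]
orientation: [[-0.993, -0.115, 0.0], [-0.115, 0.993, 0.0], [-0.0, 0.0, -1.0]]
contact_force: [-0.0, 0.4, -0.1]
grip_width: 37.6
grasp_force: 0.0
2 x [0.0002, -0.0331, -0.0012, 0.0, 0.0002, 0.0017]
4 x [0.0, 0.0, 0.0144, 0.0, 0.0, 0.0]
```

```bash
python3 -m pendant '[[0,-0.0331,-0.0012,0,0,0.0017],[0,-0.0331,-0.0012,0,0,0.0017],[0,0,0,0,0,0],[0,0,0.0144,0,0,0],[0,0,0.0144,0,0,0],[0,0,0.0144,0,0,0],[0,0,0.0144,0,0,0],[0,0,0,0,0,0]]' 44
python3 -m pendant '[[0,0,0,0,0,0],[0,0,0,0,0,0],[0,0,0,0,0,0],[0,0,0,0,0,0],[0,0,0,0,0,0],[0,0,0,0,0,0],[0,0,0,0,0,0],[0,0,0,0,0,0]]' 0 40
```

```text
t: 15.45
tool_pos: [455.1, -192.1, 19.1]
orientation: [[-0.994, -0.112, -0.002], [-0.112, 0.994, 0.002], [0.002, 0.002, -1.0]]
contact_force: [-0.2, 0.3, 0.4]
grip_width: 37.5
grasp_force: 0.0
t: 16.45
tool_pos: [456.7, -193.2, 21.1]
orientation: [[-0.994, -0.111, 0.001], [-0.111, 0.994, -0.0], [-0.001, -0.0, -1.0]]
contact_force: [-0.1, 0.8, 0.7]
grip_width: 22.9
grasp_force: 39.2
```

Run:
```python
from h import *
plan((456.7,-193.2,105,96.4,0,2),(479,96.8,95,90.3,0,6))
```

```text
2 x [-0.0001, 0.0, -0.0419, -0.0002, 0.0007, -0.0]
6 x [-0.007, 0.048, 0.0017, 0.0, 0.0, 0.0177]
```

```bash
python3 -m pendant '[[0,0,-0.0419,0,0,0],[0,0,-0.0419,0,0,0],[-0.007,0.048,0.0017,0,0,0.0177],[-0.007,0.048,0.0017,0,0,0.0177],[-0.007,0.048,0.0017,0,0,0.0177],[-0.007,0.048,0.0017,0,0,0.0177],[-0.007,0.048,0.0017,0,0,0.0177],[-0.007,0.048,0.0017,0,0,0.0177]]'
python3 - <<'E'
from h import *
np.set_printoptions(precision=1,suppress=True)
i,p,d=shot('wrist','w4'); s=env.get_state(); T=s["tool_pos"]; print(T)
C=cloud(i,d); X=C-T; hsv=cv2.cvtColor(cv2.imread('pics/w4.png'),cv2.COLOR_BGR2HSV)
# fuse in hand: axis ~18 above TCP ; top 31
q=(abs(X[...,1])<8)&(X[...,2]>20)&(X[...,2]<45)&(X[...,0]<-20); print("near end x rel TCP",np.percentile(X[q][:,0],[0,1,5]),X[q][:,2].max(),q.sum())
m=((hsv[...,0]<14)&(hsv[...,1]>110)&(hsv[...,2]>80)&(C[...,2]>28)&(C[...,2]<56)&(abs(C[...,1]-97)<35))
P=C[m&(C[...,0]>430)&(C[...,0]<470)]; print("near jaw",len(P),np.percentile(P[:,0],[3,50,97]),np.percentile(P[:,1],[3,97]))
plan((479,96.8,60,90.3,0,2),(479,96.8,19.4,90.3,0,4))
E
```

```text
t: 17.45
tool_pos: [478.6, 98.4, 94.3]
orientation: [[-1.0, -0.005, 0.001], [-0.005, 1.0, -0.0], [-0.001, -0.0, -1.0]]
contact_force: [0.3, 1.0, -1.5]
grip_width: 23.3
grasp_force: 39.4
[479.  103.3  94.5]
near end x rel TCP [-37.  -36.8 -36.6] 31.75024897241464 1533
near jaw 162 [446.9 450.1 456.4] [ 81.7 119.7]
2 x [0.0001, -0.0033, 0.0172, 0.0022, 0.001, 0.0006]
4 x [0.0, 0.0, 0.0102, 0.0, 0.0, 0.0]
```

```bash
python3 -m pendant '[[0,0,0,0,0,0],[0,0,0,0,0,0],[0,0,0,0,0,0],[0,0,0,0,0,0],[0,0,0,0,0,0],[0,0,0,0,0,0],[0,0,0,0,0,0],[0,0,0,0,0,0]]'
python3 - <<'E'
from h import *
plan((479.8,96.8,58,90.3,0,2),(479.8,96.8,19.4,90.3,0,5))
E
```

```text
t: 18.5
tool_pos: [478.9, 96.9, 94.6]
orientation: [[-1.0, -0.005, 0.001], [-0.005, 1.0, -0.0], [-0.001, -0.0, -1.0]]
contact_force: [-0.3, 0.3, 0.3]
grip_width: 23.0
grasp_force: 39.5
2 x [-0.0004, -0.0, 0.0183, -0.0001, 0.0006, 0.0001]
5 x [0.0, 0.0, 0.0077, 0.0, 0.0, 0.0]
```

```bash
python3 -m pendant '[[-0.0005,0,0.0183,0,0,0],[-0.0005,0,0.0183,0,0,0],[0,0,0.0077,0,0,0],[0,0,0.0077,0,0,0],[0,0,0.0077,0,0,0],[0,0,0.0077,0,0,0],[0,0,0.0077,0,0,0],[0,0,0,0,0,0]]'
```

```text
t: 19.5
tool_pos: [480.3, 96.9, 19.4]
orientation: [[-1.0, -0.005, 0.001], [-0.005, 1.0, -0.0], [-0.001, -0.0, -1.0]]
contact_force: [0.1, 0.1, -0.3]
grip_width: 22.7
grasp_force: 39.7
```

```bash
python3 -m pendant '[[0,0,0.0005,0,0,0],[0,0,0,0,0,0],[0,0,0,0,0,0],[0,0,0,0,0,0],[0,0,0,0,0,0],[0,0,-0.03,0,0,0],[0,0,-0.04,0,0,0],[0,0,-0.02,0,0,0]]' 42
python3 -c "
from h import *
plan((430,210,115,93.8,0,3))"
```

```text
t: 20.5
tool_pos: [481.3, 97.0, 111.3]
orientation: [[-1.0, -0.005, 0.005], [-0.005, 1.0, -0.0], [-0.005, -0.0, -1.0]]
contact_force: [-0.1, 0.4, -0.6]
grip_width: 35.6
grasp_force: 0.0
3 x [0.0161, 0.0381, -0.0013, -0.0001, 0.0016, -0.0203]
```

```bash
python3 -m pendant '[[0.0161,0.0381,-0.0013,0,0,-0.0203],[0.0161,0.0381,-0.0013,0,0,-0.0203],[0.0161,0.0381,-0.0013,0,0,-0.0203],[0,0,0,0,0,0],[0,0,0,0,0,0],[0,0,0,0,0,0],[0,0,0,0,0,0],[0,0,0,0,0,0]]' 42
python3 - <<'E'
from h import *
np.set_printoptions(precision=1,suppress=True)
i,p,d=shot('wrist','w5'); print(env.get_state()["tool_pos"]); C=cloud(i,d); hsv=cv2.cvtColor(cv2.imread('pics/w5.png'),cv2.COLOR_BGR2HSV)
m=((hsv[...,0]<14)&(hsv[...,1]>110)&(hsv[...,2]>80)&(C[...,2]>28)&(C[...,2]<56))
for nm,x,y in (("S",446,210),("L",483,97)):
    q=m&(abs(C[...,0]-x)<60)&(abs(C[...,1]-y)<35); P=C[q]
    for lo,hi in ((x-60,x),(x,x+60)):
        s=P[(P[:,0]>lo)&(P[:,0]<hi)]
        if len(s): print(nm,len(s),np.percentile(s[:,0],[3,50,97]),np.percentile(s[:,1],[3,97]),np.percentile(s[:,2],[3,97]))
w=(p.min(2)>100)
q=w&(abs(C[...,0]-446)<45)&(abs(C[...,1]-210)<13)&(C[...,2]>36)&(C[...,2]<60); P=C[q]
print("fuse S x",np.percentile(P[:,0],[0,1,99,100]),"z",P[:,2].max())
for xx in range(425,475,10):
    s=P[abs(P[:,0]-xx)<4]; 
    if len(s)>4: print(xx,s[:,1].min(),s[:,1].max())
q=w&(abs(C[...,0]-483)<60)&(abs(C[...,1]-97)<14)&(C[...,2]>36)&(C[...,2]<70); P=C[q]
print("fuse L x",np.percentile(P[:,0],[0,1,99,100]),"z",np.percentile(P[:,2],[50,95,100]))
E
```

```text
t: 21.5
tool_pos: [429.0, 209.3, 112.8]
orientation: [[-0.998, -0.065, 0.001], [-0.065, 0.998, -0.0], [-0.001, -0.0, -1.0]]
contact_force: [0.6, -0.0, -0.2]
grip_width: 36.1
grasp_force: 0.0
[428.9 209.4 112.8]
S 229 [417.5 422.1 427.5] [192.2 228.4] [32.6 44.2]
S 208 [464.9 469.9 475.6] [195.4 231.3] [35.7 44.4]
L 233 [446.5 451.5 456. ] [ 76.6 119.6] [32.  47.4]
L 116 [510.5 515.3 520.3] [ 77.6 114. ] [34.  46.9]
fuse S x [416.9 417.4 475.5 476.8] z 45.08901346749107
425 200.19875097249516 221.42463707517155
435 202.1577197637472 219.2806876643817
445 202.6314646411752 220.02620108157353
455 203.17799267303502 220.7821133920902
465 203.11265960507956 222.29941340884133
fuse L x [443.7 444.1 521.3 534.4] z [46.9 49.7 51.2]
```

View pics/w5.png

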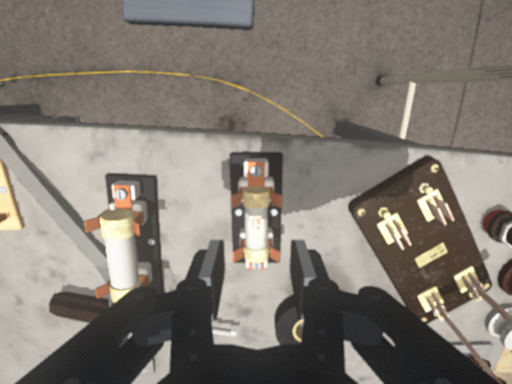

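```bash
python3 -c "
from h import *
plan((446,210.4,70,93.7,0,2),(446,210.4,16.4,93.7,0,4))"
```

```text
2 x [-0.0085, -0.0001, 0.0214, -0.0002, 0.0005, 0.0004]
4 x [0.0, 0.0, 0.0134, 0.0, 0.0, 0.0]
```

```bash
python3 -m pendant '[[-0.0085,0,0.0214,0,0.0005,0],[-0.0085,0,0.0214,0,0,0],[0,0,0,0,0,0],[0,0,0.0134,0,0,0],[0,0,0.0134,0,0,0],[0,0,0.0134,0,0,0],[0,0,0.0134,0,0,0],[0,0,0,0,0,0]]' 42
python3 -m pendant '[[0,0,0,0,0,0],[0,0,0,0,0,0],[0,0,0,0,0,0],[0,0,0,0,0,0],[0,0,0,0,0,0],[0,0,0,0,0,0],[0,0,0,0,0,0],[0,0,0,0,0,0]]' 0 40
```

```text
t: 22.55
tool_pos: [444.2, 210.6, 14.8]
orientation: [[-0.998, -0.066, -0.003], [-0.066, 0.998, -0.001], [0.003, -0.001, -1.0]]
contact_force: [-1.3, -0.3, -0.1]
grip_width: 36.3
grasp_force: 0.0
t: 23.55
tool_pos: [445.9, 210.6, 16.6]
orientation: [[-0.998, -0.067, 0.001], [-0.067, 0.998, -0.001], [-0.001, -0.001, -1.0]]
contact_force: [0.5, -4.6, 0.3]
grip_width: 17.8
grasp_force: 39.2
```

```bash
python3 -c "
from h import *
plan((445.9,210.6,100,93.8,0,2),(459.6,-192.8,100,96.4,0,8),(459.6,-192.8,60,96.4,0,2),(459.6,-192.8,17.3,96.4,0,4))"
```

```text
2 x [-0.0, -0.0001, -0.0417, -0.0005, 0.0004, 0.0002]
8 x [0.0026, -0.0504, 0.0, 0.0, 0.0, -0.0057]
2 x [0.0, 0.0, 0.02, 0.0, 0.0, 0.0]
4 x [0.0, 0.0, 0.0107, 0.0, 0.0, 0.0]
```

```bash
python3 -m pendant '[[0,0,-0.0417,0,0,0],[0,0,-0.0417,0,0,0],[0.0026,-0.0504,0,0,0,-0.0057],[0.0026,-0.0504,0,0,0,-0.0057],[0.0026,-0.0504,0,0,0,-0.0057],[0.0026,-0.0504,0,0,0,-0.0057],[0.0026,-0.0504,0,0,0,-0.0057],[0.0026,-0.0504,0,0,0,-0.0057]]'
python3 -m pendant '[[0.0026,-0.0504,0,0,0,-0.0057],[0.0026,-0.0504,0,0,0,-0.0057],[0,0,0,0,0,0],[0,0,0,0,0,0],[0,0,0,0,0,0],[0,0,0,0,0,0],[0,0,0,0,0,0],[0,0,0,0,0,0]]'
python3 -c "
from h import *
plan((459.6,-192.8,60,96.4,0,2),(459.6,-192.8,17.3,96.4,0,4))"
```

```text
t: 24.55
tool_pos: [455.1, -92.3, 100.2]
orientation: [[-0.995, -0.1, 0.003], [-0.1, 0.995, 0.001], [-0.003, 0.001, -1.0]]
contact_force: [1.5, 0.5, -0.9]
grip_width: 17.6
grasp_force: 41.4
t: 25.55
tool_pos: [459.8, -192.0, 100.0]
orientation: [[-0.994, -0.112, 0.001], [-0.112, 0.994, -0.0], [-0.001, -0.0, -1.0]]
contact_force: [-0.8, 1.3, -0.7]
grip_width: 17.9
grasp_force: 41.4
2 x [0.0001, -0.0004, 0.02, -0.0001, 0.0004, 0.0004]
4 x [0.0, 0.0, 0.0107, 0.0, 0.0, 0.0]
```

```bash
python3 -m pendant '[[0,-0.0004,0.02,0,0,0],[0,-0.0004,0.02,0,0,0],[0,0,0.0107,0,0,0],[0,0,0.0107,0,0,0],[0,0,0.0107,0,0,0],[0,0,0.0107,0,0,0],[0,0,0,0,0,0],[0,0,0,0,0,0]]'
```

```text
t: 26.55
tool_pos: [459.9, -193.0, 17.0]
orientation: [[-0.994, -0.112, 0.001], [-0.112, 0.994, 0.0], [-0.001, 0.0, -1.0]]
contact_force: [-0.1, 0.1, 0.2]
grip_width: 17.5
grasp_force: 41.7
```

```bash
python3 -m pendant '[[0,0,0.0006,0,0,0],[0,0,0,0,0,0],[0,0,0,0,0,0],[0,0,0,0,0,0],[0,0,0,0,0,0],[0,0,-0.03,0,0,0],[0,0,-0.035,0,0,0],[0,0,0,0,0,0]]' 44
python3 -c "
from h import *
plan((445.5,-65.8,82,96.4,0,3),(445.5,-65.8,16.9,96.4,0,4))"
```

```text
t: 27.55
tool_pos: [462.5, -194.8, 84.7]
orientation: [[-0.994, -0.112, 0.007], [-0.112, 0.994, -0.004], [-0.007, -0.005, -1.0]]
contact_force: [1.5, 0.4, -0.4]
grip_width: 37.4
grasp_force: 0.0
3 x [0.0008, 0.0434, 0.0008, -0.0016, 0.0022, 0.0001]
4 x [0.0, 0.0, 0.0163, 0.0, 0.0, 0.0]
```

```bash
python3 -m pendant '[[0.0008,0.043,0.0008,0,0,0],[0.0008,0.043,0.0008,0,0,0],[0.0008,0.043,0.0008,0,0,0],[0,0,0,0,0,0],[0,0,0,0,0,0],[0,0,0,0,0,0],[0,0,0,0,0,0],[0,0,0,0,0,0]]' 44
python3 - <<'E'
from h import *
np.set_printoptions(precision=1,suppress=True)
i,p,d=shot('wrist','w6'); C=cloud(i,d); im=p.astype(int)
plan((445.5,-65.8,16.9,96.4,0,4))
a=np.radians(6.4); ex=np.array([np.cos(a),np.sin(a),0]); ey=np.array([-ex[1],ex[0],0]); O=np.array([452.5,-130,0])
X=(C-O)@ex; Y=(C-O)@ey
m=(abs(X)<50)&(abs(Y-65)<16)&(C[...,2]>36)&(C[...,2]<60)&(im.min(2)>100)
for xx in range(-35,40,10):
    q=m&(abs(X-xx)<4)
    if q.sum()>5: print(xx,Y[q].min(),Y[q].max(),C[q][:,2].max())
print(X[m].min(),X[m].max(),Y[m].mean())
t=env.get_state()["tool_pos"]; print(t,(t-O)@ex,(t-O)@ey)
E
```

```text
t: 28.55
tool_pos: [443.1, -65.9, 79.1]
orientation: [[-0.994, -0.111, 0.001], [-0.111, 0.994, -0.0], [-0.001, -0.0, -1.0]]
contact_force: [-0.5, -0.1, 0.3]
grip_width: 37.8
grasp_force: 0.0
4 x [-0.0006, -0.0001, 0.0155, -0.0001, 0.0002, -0.0002]
-25 56.37158933643108 75.97375612232281 45.70572069342947
-15 56.97688421828646 76.00420690238037 45.230656714616146
-5 57.98020982142604 75.6601152165214 44.71440415184816
5 57.802731028822166 75.77918072023718 44.71927681626937
15 57.74244141892478 75.93036141647644 44.60404230234522
25 56.800726154705885 76.77010745947709 45.25043434836954
-29.44498655835015 30.569111676579507 66.6883258458701
[443.1 -65.8  79.1] -2.2191894852658067 64.85401200602584
```

View pics/w6.png

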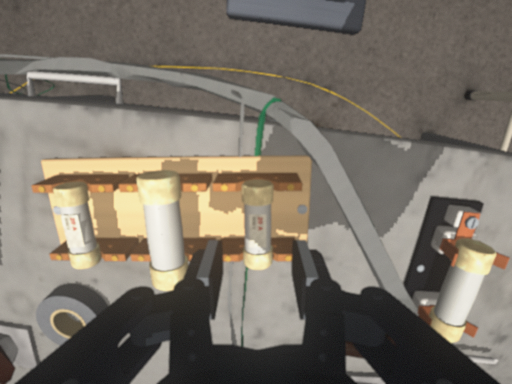

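```bash
python3 -m pendant '[[-0.0006,0.0001,0.0155,0,0,0],[-0.0006,0.0001,0.0155,0,0,0],[-0.0006,0.0001,0.0155,0,0,0],[-0.0006,0.0001,0.0155,0,0,0],[0,0,0,0,0,0],[0,0,0,0,0,0],[0,0,0,0,0,0],[0,0,0,0,0,0]]' 44
python3 -m pendant '[[0,0,0,0,0,0],[0,0,0,0,0,0],[0,0,0,0,0,0],[0,0,0,0,0,0],[0,0,0,0,0,0],[0,0,0,0,0,0],[0,0,0,0,0,0],[0,0,0,0,0,0]]' 0 40
python3 -c "
from h import *
s=env.get_state()['tool_pos']
plan((s[0],s[1],100,96.4,0,2),(445.8,210.3,92,93.7,0,6))"
```

```text
t: 29.6
tool_pos: [446.0, -64.9, 17.7]
orientation: [[-0.994, -0.112, 0.002], [-0.112, 0.994, -0.001], [-0.002, -0.001, -1.0]]
contact_force: [0.4, 0.0, 0.4]
grip_width: 37.0
grasp_force: 0.0
t: 30.6
tool_pos: [446.1, -65.2, 17.5]
orientation: [[-0.994, -0.112, 0.002], [-0.112, 0.994, -0.001], [-0.002, -0.002, -1.0]]
contact_force: [-0.6, -5.4, 5.0]
grip_width: 17.5
grasp_force: 39.4
2 x [-0.0001, -0.0, -0.0412, -0.0008, 0.0009, 0.0003]
6 x [-0.0042, 0.0457, 0.0013, 0.0, 0.0, 0.0079]
```

```bash
python3 -m pendant '[[0,0,-0.0412,0,0,0],[0,0,-0.0412,0,0,0],[-0.0042,0.0457,0.0013,0,0,0.0079],[-0.0042,0.0457,0.0013,0,0,0.0079],[-0.0042,0.0457,0.0013,0,0,0.0079],[-0.0042,0.0457,0.0013,0,0,0.0079],[-0.0042,0.0457,0.0013,0,0,0.0079],[-0.0042,0.0457,0.0013,0,0,0.0079]]'
python3 -m pendant '[[0,0,0,0,0,0],[0,0,0,0,0,0],[0,0,0,0,0,0],[0,0,0,0,0,0],[0,0,0,0,0,0],[0,0,0,0,0,0],[0,0,0,0,0,0],[0,0,0,0,0,0]]'
python3 - <<'E'
from h import *
np.set_printoptions(precision=1,suppress=True)
i,p,d=shot('wrist','w7'); s=env.get_state(); T=s["tool_pos"]; print(T)
C=cloud(i,d); X=(C-T)@s["orientation"]
q=(abs(X[...,1])<6)&(X[...,2]<-20)&(X[...,2]>-40)&(X[...,0]>15); print("near end tool x",np.percentile(X[q][:,0],[95,99,100]),X[q][:,2].min(),q.sum())
plan((446.1,210.3,52,93.7,0,2),(446.1,210.3,16.6,93.7,0,5))
E
```

```text
t: 31.6
tool_pos: [442.7, 212.7, 90.1]
orientation: [[-0.998, -0.064, -0.004], [-0.064, 0.998, 0.001], [0.004, 0.001, -1.0]]
contact_force: [0.4, -0.8, -1.5]
grip_width: 17.9
grasp_force: 39.3
t: 32.6
tool_pos: [445.2, 210.7, 91.7]
orientation: [[-0.998, -0.064, 0.001], [-0.064, 0.998, -0.0], [-0.001, -0.0, -1.0]]
contact_force: [-0.5, 0.3, -1.2]
grip_width: 17.3
grasp_force: 39.4
[445.2 210.7  91.6]
near end tool x [30.3 30.6 30.9] -27.700228171138715 934
2 x [-0.0004, -0.0002, 0.0198, -0.0001, 0.0003, -0.0]
5 x [0.0, 0.0, 0.0071, 0.0, 0.0, 0.0]
```

```bash
python3 -m pendant '[[-0.0007,-0.0002,0.0198,0,0,0],[-0.0007,-0.0002,0.0198,0,0,0],[0,0,0.0071,0,0,0],[0,0,0.0071,0,0,0],[0,0,0.0071,0,0,0],[0,0,0.0071,0,0,0],[0,0,0.0071,0,0,0],[0,0,0,0,0,0]]'
```

```text
t: 33.65
tool_pos: [446.9, 210.5, 17.2]
orientation: [[-0.998, -0.065, 0.0], [-0.065, 0.998, -0.0], [-0.0, -0.0, -1.0]]
contact_force: [-2.3, -0.9, 5.8]
grip_width: 17.7
grasp_force: 40.2
```

```bash
python3 -m pendant '[[0,0,0,0,0,0],[0,0,0,0,0,0],[0,0,0,0,0,0],[0,0,0,0,0,0],[0,0,-0.03,0,0,0],[0,0,-0.04,0,0,0],[0.01,-0.03,-0.03,0,0,0],[0.01,-0.03,-0.03,0,0,0]]' 44
python3 -m pendant '[[0,0,0,0,0,0],[0,0,0,0,0,0],[0,0,0,0,0,0],[0,0,0,0,0,0],[0,0,0,0,0,0],[0,0,0,0,0,0],[0,0,0,0,0,0],[0,0,0,0,0,0]]'
python3 - <<'E'
from h import *
np.set_printoptions(precision=1,suppress=True)
i,p,d=shot('wrist','w8'); C=cloud(i,d)
w=(p.min(2)>100)
for n,x,y,h in (("S",446,211.5,50),("L",483,98,60)):
    q=w&(abs(C[...,0]-x)<h)&(abs(C[...,1]-y)<13)&(C[...,2]>36)&(C[...,2]<70); P=C[q]; print(n,len(P),np.percentile(P[:,0],[1,99]))
    for xx in range(x-40,x+45,10):
        s=P[abs(P[:,0]-xx)<4]
        if len(s)>4: print(xx,s[:,1].min(),s[:,1].max(),s[:,2].max())
i,p,d=shot('scene','s9'); cv2.imwrite('pics/s9c.png',cv2.resize(p[50:290,110:400,::-1],None,fx=2.4,fy=2.4))
E
```

```text
t: 34.65
tool_pos: [430.3, 148.7, 147.7]
orientation: [[-0.998, -0.066, 0.001], [-0.066, 0.998, -0.0], [-0.001, -0.0, -1.0]]
contact_force: [-0.3, -0.3, 0.4]
grip_width: 37.8
grasp_force: 0.0
t: 35.65
tool_pos: [430.5, 149.2, 146.6]
orientation: [[-0.998, -0.064, 0.001], [-0.064, 0.998, -0.0], [-0.001, -0.0, -1.0]]
contact_force: [-0.3, 0.1, 0.9]
grip_width: 37.4
grasp_force: 0.0
S 1201 [417.4 475.6]
416 201.80627437019413 218.8669057373565 45.024004062664886
426 201.6976291706677 224.49528618061277 44.69926992011844
436 202.96524957826426 220.6452600204803 45.35205628239703
446 203.06564542249862 220.9471094157304 44.74696957350284
456 203.6984177182888 221.6244735278293 44.57292717690538
466 201.26992959184489 223.86759481051666 44.33680390102515
476 200.85202886524928 223.94663763188606 45.09290281518332
L 1158 [443.9 501.7]
443 86.73631053142864 110.75502555408758 50.01606205788255
453 86.76466233857332 110.6046349486138 50.39502210382105
463 86.58675021044007 110.89648489684444 50.1965438142914
473 87.5156107324616 110.39889277699494 49.81367033903618
483 87.47707803796546 108.32750497983365 49.573847958623304
493 88.72200408449396 95.92986666734453 48.64564896936696
503 87.91090667417934 92.29058850531727 45.550600196566734
```

View pics/w8.png

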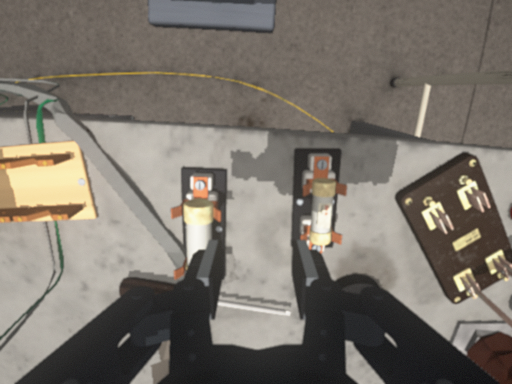

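View pics/s9c.png

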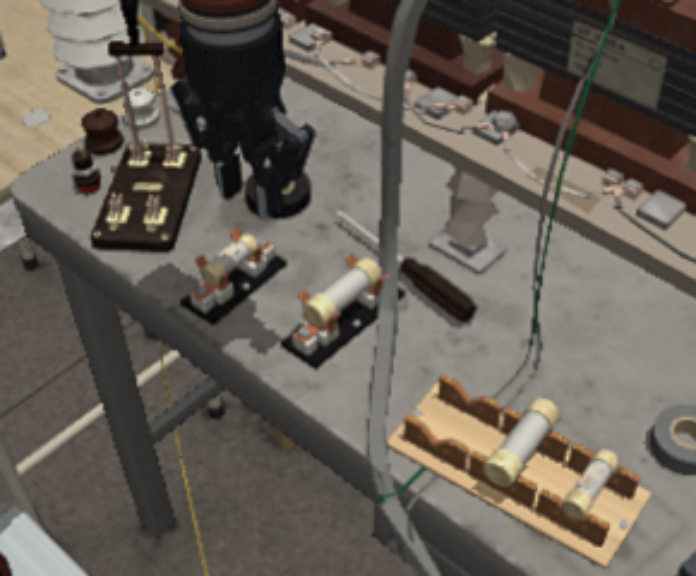

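The wrist view shows both fresh fuses level in their jaws: the small one at (321,213) with its top at 45 mm, the large one at (199,225) with its top at 50 mm. The scene crop shows the large run fuse at (522,440) and the small one at (593,483), both lying in the rack, and the knife switch standing open with its bar at (135,48). The robot is touching nothing, so I am handing in.

```bash
python3 -c "
from workcell import env
print(env.finish_job())"
```

```text
the job is handed in; nothing more can be done
None
```

I handed the job in at about 36 s: the knife switch stands open, both fresh fuses are seated in their bases, and both run fuses lie in the rack. My grip slipped off the switch handle partway, so I pushed it fully open before touching any fuse.

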